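Line up the laundry containers by height on the riser shelf

ROBOT

A 7-joint arm with a two-finger parallel gripper is mounted at the origin on the work surface. World frame = base frame: x ahead of the robot, y to its left, z up, the work surface at z = 0. Lengths are in m, angles in rad, forces in N, time in s.
With the tool pointing down it reaches from about 0.425 to 0.925 m from the base axis. Payload 6.8 kg.
Tool frame: the origin (TCP) lies on the centre line of the jaws, within the pads' length; the fingertips stand 11 mm ahead of it and the grasp point (between the pads) lies 8 mm behind it; z points along the fingers, y is the line along which they close (so a half turn about z gives the same grasp; the last joint's range is limited). The gripper opens to 88 mm and grips with 3 to 60 N. Pads are 20 mm wide; open, the fingers measure 115 mm over their backs; the gripper's body (75 mm by 178 mm) begins 61 mm behind the grasp point.
Start: joints at [1.192, 0.477, 0.022, 1.555, -0.011, 1.109, -0.083], TCP at [0.181, -0.65, 0.234] pointing down, gripper open.
Joint ranges: [-2.96, 2.96], [-0.34, 2.1], [-1.41, 1.46], [0.24, 2.44], [-1.37, 4.51], [0.17, 1.92], [-2.96, 2.96]. Speed limits (rad/s): [2.39, 2.39, 3.14, 3.14, 3.14, 3.14, 3.14].

INTERFACE

Orientations are given as a rotation vector (axis times angle).
In Python, from cell import read_state, snapshot, camera_info, hand_in gives the robot as it stands.
- The arm moves only by the tool step_arm, never from a script. Its argument "plan" is a list of rows, each a list of 3 entries, a list of its own where there are three numbers: the turn, a rotation vector about the tool's x, y, z as a fraction of full scale, then the shift along the tool's x, y, z as a fraction of full scale, then the opening, from -1 (shut) to 1 (fully open). In form: [[[rx, ry, rz], [x, y, z], gripper], ...]. A call has 1 to 5 rows; each row is the pose to reach, as a shift and turn from the pose commanded when the call began, along the tool's axes at that moment; what a row does not reach only later rows make up. Full scale, the value 1, is 120 mm for a shift and pi/4 rad for a turn. A row lasts 1/12 s, in which the tool goes at most 41.7 mm and 7.16 degrees, less where a joint would pass 70% of its speed; a pose out of reach is approached as far as the arm can. A call with a number of a shift or a turn outside -1 to 1 is refused whole. A call with a gripper value outside its range is refused whole. The fingers move at their own pace and stop on an object; "grip_force" is the grip in N (left out, the last holds). Time passes only in rows, so rows that repeat a pose let the fingers close. It gives the time, the measured TCP pose, the force, the opening and the grip force at its end, in the units of the state.
- read_state(): the state, without advancing time (a new reading comes with each control period).
- snapshot(name): name is "scene" or "top"; returns the picture (400x640x3 uint8, red, green, blue); there is no depth.
- camera_info(name): a dict with "intrinsics" (3x3 intrinsics, pixels), "T" (4x4, takes a point from camera to world coordinates). Camera axes: x right, y down, z forward; pixel columns grow to the right and rows downward; lengths in m; the calibration is good to about 2 mm. A picture is of the moment at which its call begins. camera_info takes no time and is no camera call.
- hand_in(): hands the job in; it is judged then, once.
The state is a dict: "clock": time; "q": joint angles; "qd": joint speeds; "tau": joint torques, N m; "tcp_pos": TCP position; "orientation": TCP orientation; "ft_force": force on the tool from outside, world axes, zero at the start; "wrist_torque": the same for the moment, N m; "finger_gap": opening from 0.0 (shut) to 1.0 (fully open); "finger_force": force on a finger pad.
Only numpy, scipy, OpenCV 4.12 (cv2) and the standard library are available. Lean on these libraries where they do the work, as an engineer would, in place of code of your own. Each camera call takes 0.05 s, during which the arm holds its last target. There are 200 camera calls.

TASK

Tidy the four laundry containers (blue bottle, green bottle, amber jar, white tub) onto the low oak shelf in order of height, one upright in the middle of each drip mat: the tallest on the mat next to the oak end panel, stepping down to the shortest on the mat furthest from it, whatever colour the mats are. Set each one down gently without knocking any over, and leave the orange dosing cup standing where it is.

Things in the scene. Friction and masses are not known exactly. Their poses are not given: they have to be found in the camera images.
- blue_bottle: tall round detergent bottle, blue with a white screw cap and a white label: 185 mm high overall, body 62 mm across and straight up to 150 mm, then neck and cap 44 mm across; about 0.4 kg, closed. Origin: centre of its underside; z up along its axis; its yaw is arbitrary.
- green_bottle: round softener bottle, green with a yellow cap and a white label: 150 mm high overall, body 56 mm across and straight up to 118 mm, then neck and cap 38 mm across; about 0.3 kg, closed. Origin: centre of its underside; z up along its axis; its yaw is arbitrary.
- amber_jar: amber glass jar with a flat black lid and a cream label: 118 mm high overall, body 64 mm across up to 100 mm, lid 64 mm across above; about 0.34 kg, closed. Origin: centre of its underside; z up along its axis; its yaw is arbitrary.
- white_tub: low white plastic tub with a flat red lid: 86 mm high overall, body 63 mm across up to 68 mm, lid 66 mm across above; about 0.18 kg, closed. Origin: centre of its underside; z up along its axis; its yaw is arbitrary.
- mat_green: green silicone drip mat, a flat disc 86 mm across, 3 mm thick, fixed on the shelf. Origin: centre of its underside, 30 mm above the worktop, so a container standing on it has its underside at 33 mm; z up, y along the shelf. Any mat may lie at any of the four places in the row
- mat_blue: blue silicone drip mat, a flat disc 86 mm across, 3 mm thick, fixed on the shelf. Origin: centre of its underside, 30 mm above the worktop, so a container standing on it has its underside at 33 mm; z up, y along the shelf. Any mat may lie at any of the four places in the row
- mat_red: red silicone drip mat, a flat disc 86 mm across, 3 mm thick, fixed on the shelf. Origin: centre of its underside, 30 mm above the worktop, so a container standing on it has its underside at 33 mm; z up, y along the shelf. Any mat may lie at any of the four places in the row
- mat_black: black silicone drip mat, a flat disc 86 mm across, 3 mm thick, fixed on the shelf. Origin: centre of its underside, 30 mm above the worktop, so a container standing on it has its underside at 33 mm; z up, y along the shelf. Any mat may lie at any of the four places in the row
- end_panel: oak panel, 100 mm across the shelf (x), 18 mm thick along it (y), 130 mm high, upright on the left or right end of a low oak shelf (520 by 115 mm, top at 30 mm); fixed. Origin: centre of its underside, 222 mm from mid-shelf. The mats' centres lie about 75, 173, 271 and 369 mm from it along the shelf, each a few mm off. At the other end: a white peg dish, 56 mm across, 22 mm high
- dosing_cup: bystander: orange open dosing cup, empty, 60 mm across the rim and 58 mm high, standing loose among the containers; it is light (about 90 g). Origin: centre of its underside; z up
Mind the look-alikes: they are no part of the job. Leave any pink look-alike of the amber_jar alone.

How it is judged:
At the end, for the whole second after the job is handed in: Each container stands upright (within 0.1 rad) and at rest on a mat, its centre within 14 mm of that mat's centre; counted from the end panel the order along the shelf is blue bottle (185 mm), green bottle (150 mm), amber jar (118 mm), white tub (86 mm), one per mat ((horizontal distance between blue_bottle and mat_green below 0.014 m or horizontal distance between blue_bottle and mat_blue below 0.014 m or horizontal distance between blue_bottle and mat_red below 0.014 m or horizontal distance between blue_bottle and mat_black below 0.014 m) and horizontal distance between blue_bottle and end_panel between 0.026 and 0.124 m and height (world z) of blue_bottle between 0.027 and 0.039 m and angle between each of blue_bottle, green_bottle, amber_jar, white_tub's own z axis and vertical below 0.1 rad and linear speed of each of blue_bottle, green_bottle, amber_jar, white_tub below 0.02 m/s and (horizontal distance between green_bottle and mat_green below 0.014 m or horizontal distance between green_bottle and mat_blue below 0.014 m or horizontal distance between green_bottle and mat_red below 0.014 m or horizontal distance between green_bottle and mat_black below 0.014 m) and horizontal distance between green_bottle and end_panel between 0.124 and 0.222 m and height (world z) of green_bottle between 0.027 and 0.039 m and (horizontal distance between amber_jar and mat_green below 0.014 m or horizontal distance between amber_jar and mat_blue below 0.014 m or horizontal distance between amber_jar and mat_red below 0.014 m or horizontal distance between amber_jar and mat_black below 0.014 m) and horizontal distance between amber_jar and end_panel between 0.222 and 0.32 m and height (world z) of amber_jar between 0.027 and 0.039 m and (horizontal distance between white_tub and mat_green below 0.014 m or horizontal distance between white_tub and mat_blue below 0.014 m or horizontal distance between white_tub and mat_red below 0.014 m or horizontal distance between white_tub and mat_black below 0.014 m) and horizontal distance between white_tub and end_panel between 0.32 and 0.418 m and height (world z) of white_tub between 0.027 and 0.039 m); the robot touches nothing.
It fails at once if a container is knocked or tipped over (leans more than 35 degrees) (angle between any of blue_bottle, green_bottle, amber_jar, white_tub's own z axis and vertical above 0.61 rad).
It fails at once if a container is dropped or pressed hard onto a mat (more than 40 N) (contact force between any of blue_bottle, green_bottle, amber_jar, white_tub and mat_green above 40 N or contact force between any of blue_bottle, green_bottle, amber_jar, white_tub and mat_blue above 40 N or contact force between any of blue_bottle, green_bottle, amber_jar, white_tub and mat_red above 40 N or contact force between any of blue_bottle, green_bottle, amber_jar, white_tub and mat_black above 40 N).
It fails at once if the orange dosing cup is shifted more than 25 mm or tipped over (distance of dosing_cup from where it was at the start of the episode above 0.025 m or angle between dosing_cup's own z axis and vertical above 0.35 rad).
It also fails if it takes over 112 s, if anything falls off the work surface, if the arm or the gripper's body presses on something with over 40 N, if the wrist force passes 120 N, or if a joint passes its speed limit or range.

## Working session

There is one attempt and no reset: what is moved stays moved. The work goes in short steps, Python scripts to look and compute and a tool call to move; the robot and the scene stay as the last step left them, time stands still between calls to the robot, and variables do not carry over. Pictures are saved under pics/ and viewed, at most 14 in all, crops included, and the job is handed in when it is done.

Besides the shell and the picture viewer there is one more tool, called after "Emit:" as name(argument=value, ...) on one line, values as JSON. step_arm: Moves the arm, as the interface text tells. Shift numbers are shares of 120 mm and turn numbers shares of pi/4 rad, none past 1 either way. Its arguments: {"type":"object","properties":{"plan":{"type":"array","items":{"type":"array"}},"grip_force":{"type":"number"}},"required":["plan"]}

```bash
ls; mkdir -p pics
python3 - <<'E'
from cell import *
import cv2,numpy as np
np.set_printoptions(precision=4,suppress=True)
for n in("scene","top"):
    im=snapshot(n); cv2.imwrite(f"pics/{n}0.png",im[:,:,::-1]); c=camera_info(n); print(n,c["intrinsics"],c["T"])
s=read_state(); print(s)
E
```

```text
pics
scene [[436.7495   0.     324.3633]
 [  0.     436.7495 190.3834]
 [  0.       0.       1.    ]] [[-0.1733  0.7651 -0.6201  1.234 ]
 [ 0.9847  0.1243 -0.1218  0.0628]
 [-0.0161 -0.6318 -0.775   0.9994]
 [ 0.      0.      0.      1.    ]]
top [[412.7516   0.     316.39  ]
 [  0.     412.7516 195.3712]
 [  0.       0.       1.    ]] [[-0.0025 -0.9768  0.2142  0.2526]
 [-1.      0.0018 -0.0036 -0.061 ]
 [ 0.0032 -0.2142 -0.9768  1.1907]
 [ 0.      0.      0.      1.    ]]
{'clock': 0.1, 'q': array([ 1.1919,  0.4777,  0.0223,  1.5563, -0.0115,  1.1093, -0.0831]), 'qd': array([ 0.0004, -0.0016,  0.0001, -0.0014, -0.0008,  0.    , -0.0009]), 'tau': array([  0.0039, -58.4094,   1.54  , -27.3318,  -0.0543,   0.013 ,
         0.    ]), 'tcp_pos': array([ 0.1804, -0.6499,  0.2328]), 'orientation': array([-3.1113, -0.424 ,  0.0005]), 'ft_force': array([0.2251, 0.0427, 0.3154]), 'wrist_torque': array([-0.0056, -0.0166, -0.0387]), 'finger_force': 0.0, 'finger_gap': 0.997805009809918}
```

View pics/scene0.png

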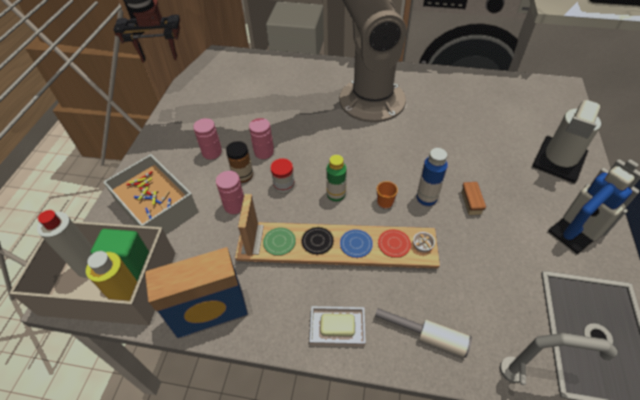

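View pics/top0.png

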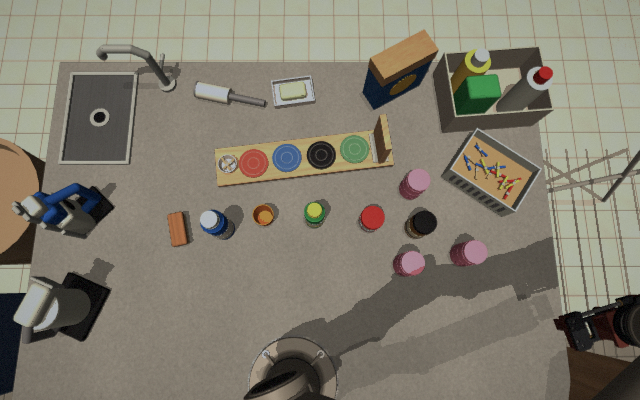

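The top view shows, from the panel on the right: green mat (355,149), black (321,155), blue (287,158) and red (254,163). The containers are blue (213,221), green (314,212), amber (422,224) and tub (372,217), with the cup at (263,215). The three pink jars are look-alikes. Next I measure.

```bash
cat > h.py <<'E'
import cv2,numpy as np
from cell import *
from scipy.optimize import least_squares
np.set_printoptions(precision=4,suppress=True)
CI={n:camera_info(n) for n in("scene","top")}
def ray(n,u,v,z):
    c=CI[n];T=c["T"];d=T[:3,:3]@np.linalg.solve(c["intrinsics"],[u,v,1]);o=T[:3,3]
    return (o+d*(z-o[2])/d[2])[:2]
def proj(n,P):
    c=CI[n];T=c["T"];p=(np.atleast_2d(P)-T[:3,3])@T[:3,:3]
    p=p@c["intrinsics"].T;return p[:,:2]/p[:,2:]
A=np.linspace(0,2*np.pi,60)
def hullc(n,xy,r,z0,z1):  # silhouette centroid of a cylinder
    P=np.vstack([np.c_[xy[0]+r*np.cos(A),xy[1]+r*np.sin(A),0*A+z] for z in(z0,z1)])
    m=cv2.moments(cv2.convexHull(proj(n,P).astype(np.float32)))
    return np.array([m["m10"],m["m01"]])/m["m00"],m["m00"]
def blob(im,u,v,lo,hi,w=22):
    hsv=cv2.cvtColor(im,cv2.COLOR_RGB2HSV)
    m=cv2.inRange(hsv,np.array(lo),np.array(hi))
    k=np.zeros_like(m);k[max(0,v-w):v+w+1,max(0,u-w):u+w+1]=1;m=m*k
    m=cv2.morphologyEx(m,cv2.MORPH_CLOSE,np.ones((5,5)))
    N,L,S,C=cv2.connectedComponentsWithStats(m)
    i=1+np.argmax(S[1:,4]);return C[i],S[i,4],S[i]
def fit(n,c,r,z0,z1):
    x0=ray(n,*c,z1);s=least_squares(lambda x:hullc(n,x,r,z0,z1)[0]-c,x0).x
    return s,hullc(n,s,r,z0,z1)[1]
E
python3 - <<'E'
from h import *
im={n:cv2.imread(f"pics/{n}0.png")[:,:,::-1].copy() for n in("scene","top")}
# name:(seed, lo,hi, r,z0,z1)
J={"top":{
"m_green":((355,149),(35,50,40),(90,255,255),.043,.033,.033),
"m_black":((321,155),(0,0,0),(180,255,60),.043,.033,.033),
"m_blue":((287,158),(100,80,40),(130,255,255),.043,.033,.033),
"m_red":((254,163),(172,120,60),(180,255,255),.043,.033,.033),
"m_red2":((254,163),(0,170,120),(6,255,255),.043,.033,.033),
"green":((314,212),(22,120,100),(34,255,255),.019,.125,.150),
"tub":((372,217),(170,150,80),(180,255,255),.033,.068,.086),
"tub2":((372,217),(0,170,80),(6,255,255),.033,.068,.086),
"cup":((263,215),(5,120,60),(18,255,255),.03,.0,.058),
"amber":((424,222),(0,0,0),(180,255,60),.032,.100,.118)},
"scene":{
"m_green":((280,241),(35,50,40),(90,255,255),.043,.033,.033),
"m_black":((318,240),(0,0,0),(180,255,60),.043,.033,.033),
"m_blue":((357,243),(100,80,40),(130,255,255),.043,.033,.033),
"m_red":((394,243),(0,150,80),(7,255,255),.043,.033,.033),
"green":((337,161),(22,120,100),(34,255,255),.019,.125,.150),
"tub":((282,168),(0,170,80),(6,255,255),.033,.068,.086),
"tub2":((282,168),(170,150,80),(180,255,255),.033,.068,.086),
"amber":((236,150),(0,0,0),(180,255,60),.032,.100,.118)}}
for n in J:
  for k,(s,lo,hi,r,a,b) in J[n].items():
    try:
      c,ar,st=blob(im[n],*s,lo,hi); x,ha=fit(n,c,r,a,b); print(n,k,c,ar,"pred area %.0f"%ha,x,st[:4])
    except Exception as e: print(n,k,e)
for n,u,v,w in(("top",210,218,0),("scene",437,158,0)): print(n,"blue cap",ray(n,u,v,.18))
for n,u,v in(("top",417,178),("top",409,260),("top",471,249)): print("pink",ray(n,u,v,.118))
R=lambda i,x0,y0,x1,y1,f:cv2.resize(i[y0:y1,x0:x1],None,fx=f,fy=f,interpolation=cv2.INTER_CUBIC)[:,:,::-1]
cv2.imwrite("pics/c1.png",np.vstack([R(im["top"],195,190,275,245,8),R(im["scene"],375,140,455,215,8)])[:, :][:1040] if 0 else np.hstack([R(im["top"],195,190,245,245,8),R(im["scene"],410,145,460,200,8)]))
E
```

```text
top m_green [354.163  148.5807] 644 pred area 636 [ 0.6477 -0.1769] [340 135  29  28]
top m_black [320.6475 154.6492] 610 pred area 643 [ 0.6292 -0.0781] [307 141  28  28]
top m_blue [286.3919 157.3301] 615 pred area 646 [0.6211 0.0223] [272 144  29  28]
top m_red attempt to get argmax of an empty sequence
top m_red2 attempt to get argmax of an empty sequence
top green [313.9716 209.9716] 176 pred area 191 [ 0.4446 -0.0586] [307 203  15  15]
top tub [361. 219.] 1 pred area 485 [ 0.4305 -0.1865] [361 219   1   1]
top tub2 [372.0867 217.1593] 427 pred area 486 [ 0.4356 -0.2169] [361 206  23  23]
top cup [262.5981 214.5145] 311 pred area 434 [0.4511 0.0875] [252 204  22  22]
top amber [420.7073 223.5285] 615 pred area 503 [ 0.4131 -0.3405] [405 210  32  28]
scene m_green [278.9244 241.0342] 701 pred area 718 [ 0.6471 -0.177 ] [263 228  33  27]
scene m_black [317.0699 240.5008] 615 pred area 720 [ 0.6292 -0.0789] [302 228  31  26]
scene m_blue [355.8812 243.2647] 665 pred area 733 [0.621  0.0221] [341 230  31  27]
scene m_red [394.0058 242.9826] 690 pred area 736 [0.6041 0.1194] [378 230  33  27]
scene green [336.141  161.5897] 156 pred area 205 [ 0.441  -0.0588] [330 155  14  14]
scene tub [281.2904 167.736 ] 303 pred area 410 [ 0.4333 -0.218 ] [271 159  21  18]
scene tub2 attempt to get argmax of an empty sequence
scene amber [236.7768 150.2569] 327 pred area 385 [ 0.4158 -0.3498] [226 141  22  19]
top blue cap [0.4174 0.1987]
scene blue cap [0.4267 0.2003]
pink [ 0.5352 -0.3355]
pink [ 0.3171 -0.303 ]
pink [ 0.3449 -0.4651]
```

View pics/c1.png

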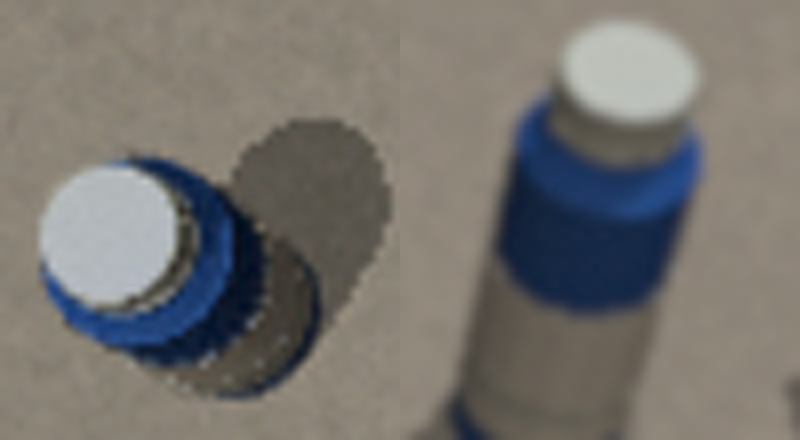

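The blue cap's top face centre is at about (208.1,219.1) in the top view and (438.1,153.9) in the scene view. I'll check the amber jar, tub and green bottle the same way.

Run:
```python
from h import *
im={n:cv2.imread(f"pics/{n}0.png").copy() for n in("scene","top")}
print("blue",ray("top",208.1,219.1,.185),ray("scene",438.1,153.9,.185))
def draw(n,x0,y0,f,items):
    w,h=400//f,290//f
    c=np.clip(cv2.resize(im[n][y0:y0+h,x0:x0+w],None,fx=f,fy=f,interpolation=cv2.INTER_CUBIC)*1.6,0,255).astype(np.uint8)
    for (x,y),r,z in items:
        p=(proj(n,np.c_[x+r*np.cos(A),y+r*np.sin(A),0*A+z])-[x0,y0]+.5)*f-.5
        cv2.polylines(c,[p.round().astype(np.int32)],True,(255,255,0),1)
    return c
am=((.4145,-.348),.032,.118);tu=((.4345,-.2175),.033,.086);gr=((.4435,-.0587),.019,.15);bl=((.4205,.2005),.022,.185)
it=[am,tu,gr,bl]
a=np.hstack([draw("top",400,203,8,it),draw("scene",213,130,8,it)])
b=np.hstack([draw("top",350,200,8,it),draw("top",290,195,8,it)])
cv2.imwrite("pics/c2.png",np.vstack([a,b]))
```

```text
blue [0.4139 0.2019] [0.4166 0.202 ]
```

View pics/c2.png

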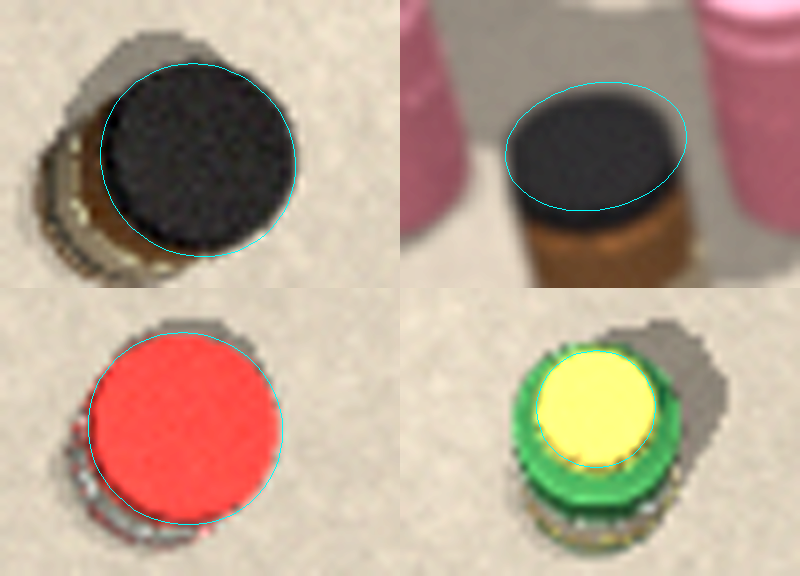

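The overlays fit within about 1 mm. Positions (x,y) are blue (.4153,.202), green (.444,-.0587), amber (.4155,-.349) and tub (.4345,-.2175). Mats are at (.6474,-.177), (.6292,-.0785), (.621,.0222) and (.604,.1195). Shelf yaw is about 8.2°, and the mat spacings are close to 98–101 mm as specified. I'll write a planner that converts waypoints to move units.

```bash
cat > m.py <<'E'
import sys,json,numpy as np
from scipy.spatial.transform import Rotation as Ro
from cell import read_state
# usage: m.py x,y,z[,yaw] ...   prints turn/shift/rows of each call in tool units
s=read_state();p=s["tcp_pos"];R=Ro.from_rotvec(s["orientation"]);yaw0=98.2
print("at",p.round(4),"t",round(s["clock"],2),"q",s["q"].round(2),"F",s["ft_force"].round(1),"gap",round(s["finger_gap"],3))
for a in sys.argv[1:]:
    v=[float(t) for t in a.split(",")];g=np.array(v[:3]);yaw=np.radians(v[3] if len(v)>3 else yaw0)
    Rg=Ro.from_matrix(np.c_[[np.cos(yaw),np.sin(yaw),0],[np.sin(yaw),-np.cos(yaw),0],[0,0,-1]])
    for _ in range(12):
        d=R.inv().apply(g-p)/.12;w=(R.inv()*Rg).as_rotvec()/(np.pi/4)
        k=max(1,np.abs(d).max(),np.linalg.norm(w)/.77,np.linalg.norm(d)/1.6)
        d=(d/k).round(3);w=(w/k).round(3)
        n=int(np.ceil(max(np.linalg.norm(d)*.12/.0417,np.linalg.norm(w)*45/7.16,1)))
        p=p+R.apply(d*.12);R=R*Ro.from_rotvec(w*np.pi/4)
        print(a,w.tolist(),d.tolist(),"rows",n)
        if k==1:break
E
python3 m.py .45,-.3,.25,70 .4153,.202,.25
```

```text
at [ 0.1804 -0.6499  0.2328] t 0.1 q [ 1.19  0.48  0.02  1.56 -0.01  1.11 -0.08] F [0.2 0.  0.3] gap 0.998
.45,-.3,.25,70 [-0.001, -0.0, -0.411] [1.0, -0.75, -0.048] rows 4
.45,-.3,.25,70 [-0.0, -0.0, -0.347] [1.0, -0.332, -0.04] rows 4
.45,-.3,.25,70 [-0.001, -0.001, -0.329] [1.0, -0.048, -0.039] rows 3
.45,-.3,.25,70 [0.0, 0.0, -0.124] [0.368, 0.078, -0.014] rows 2
.4153,.202,.25 [0.0, 0.0, -0.163] [1.0, -0.444, -0.0] rows 4
.4153,.202,.25 [0.0, 0.0, -0.156] [1.0, -0.298, -0.001] rows 4
.4153,.202,.25 [0.0, 0.0, -0.152] [1.0, -0.169, -0.0] rows 3
.4153,.202,.25 [-0.0, 0.0, -0.149] [1.0, -0.048, -0.001] rows 3
.4153,.202,.25 [-0.0, 0.0, -0.006] [0.04, 0.003, 0.0] rows 1
```

Emit:
step_arm(plan=[[[0, 0, -0.41], [1, -0.75, -0.05], 1], [[0, 0, -0.41], [1, -0.75, -0.05], 1], [[0, 0, -0.41], [1, -0.75, -0.05], 1], [[0, 0, -0.41], [1, -0.75, -0.05], 1], [[0, 0, -0.41], [1, -0.75, -0.05], 1]], grip_force=25)

```text
clock: 0.52
tcp_pos: [0.2775, -0.5263, 0.2397]
orientation: [-2.999, -0.931, -0.005]
ft_force: [-0.4, 0.6, 0.7]
finger_gap: 1.0
finger_force: 0.0
```

Emit:
step_arm(plan=[[[0, 0, -0.35], [1, -0.33, -0.04], 1], [[0, 0, -0.35], [1, -0.33, -0.04], 1], [[0, 0, -0.35], [1, -0.33, -0.04], 1], [[0, 0, -0.35], [1, -0.33, -0.04], 1], [[0, 0, -0.35], [1, -0.33, -0.04], 1]])

```text
clock: 0.93
tcp_pos: [0.3512, -0.4299, 0.2445]
orientation: [-2.847, -1.327, -0.001]
ft_force: [-0.4, -0.2, 1.5]
finger_gap: 0.998
finger_force: 0.0
```

Emit:
step_arm(plan=[[[0, 0, -0.33], [1, -0.05, -0.04], 1], [[0, 0, -0.33], [1, -0.05, -0.04], 1], [[0, 0, -0.33], [1, -0.05, -0.04], 1], [[0, 0, -0.33], [1, -0.05, -0.04], 1]])

```text
clock: 1.27
tcp_pos: [0.4268, -0.3312, 0.2496]
orientation: [-2.649, -1.688, -0.005]
ft_force: [0.5, -0.1, -0.7]
finger_gap: 0.999
finger_force: 0.0
```

```bash
python3 m.py .4153,.202,.25
```

```text
at [ 0.4268 -0.3312  0.2496] t 1.27 q [ 0.81  0.26 -0.31  1.84  0.09  1.05  0.03] F [ 0.5 -0.1 -0.7] gap 0.999
.4153,.202,.25 [0.001, -0.001, -0.185] [1.0, -0.493, 0.002] rows 4
.4153,.202,.25 [0.001, -0.001, -0.174] [1.0, -0.323, 0.001] rows 4
.4153,.202,.25 [0.0, -0.001, -0.169] [1.0, -0.177, 0.0] rows 3
.4153,.202,.25 [0.001, -0.0, -0.166] [1.0, -0.043, -0.0] rows 3
.4153,.202,.25 [-0.0, -0.0, -0.044] [0.262, 0.022, -0.0] rows 1
```

```bash
python3 m.py .465,-.06,.25,86 .4153,.202,.25 | tail -n +2
```

```text
.465,-.06,.25,86 [0.001, -0.002, -0.214] [1.0, -0.305, 0.001] rows 4
.465,-.06,.25,86 [0.001, -0.001, -0.206] [1.0, -0.129, 0.0] rows 3
.465,-.06,.25,86 [0.001, -0.0, -0.047] [0.229, 0.008, -0.0] rows 1
.4153,.202,.25 [-0.0, -0.0, -0.126] [1.0, -0.263, 0.0] rows 3
.4153,.202,.25 [-0.0, -0.0, -0.123] [1.0, -0.159, 0.001] rows 3
.4153,.202,.25 [-0.0, -0.001, -0.022] [0.175, -0.011, -0.0] rows 1
```

Emit:
step_arm(plan=[[[0, 0, -0.21], [1, -0.3, 0], 1], [[0, 0, -0.21], [1, -0.3, 0], 1], [[0, 0, -0.21], [1, -0.3, 0], 1], [[0, 0, -0.21], [1, -0.3, 0], 1]])

```text
clock: 1.6
tcp_pos: [0.4426, -0.2064, 0.2494]
orientation: [-2.501, -1.898, -0.003]
ft_force: [0.3, -0.7, 0.0]
finger_gap: 0.999
finger_force: 0.0
```

Emit:
step_arm(plan=[[[0, 0, -0.21], [1, -0.13, 0], 1], [[0, 0, -0.21], [1, -0.13, 0], 1], [[0, 0, -0.21], [1, -0.13, 0], 1], [[0, 0, -0.21], [1, -0.13, 0], 1]])

```text
clock: 1.93
tcp_pos: [0.4607, -0.0873, 0.2497]
orientation: [-2.337, -2.098, -0.004]
ft_force: [-0.6, -0.2, 0.3]
finger_gap: 1.002
finger_force: 0.0
```

Emit:
step_arm(plan=[[[0, 0, -0.12], [1, -0.1, 0], 1], [[0, 0, -0.12], [1, -0.1, 0], 1], [[0, 0, -0.12], [1, -0.1, 0], 1], [[0, 0, -0.12], [1, -0.1, 0], 1]])

```text
clock: 2.27
tcp_pos: [0.4618, 0.0333, 0.2498]
orientation: [-2.236, -2.206, -0.005]
ft_force: [-0.5, 0.6, -0.3]
finger_gap: 0.998
finger_force: 0.0
```

```bash
python3 m.py .4153,.202,.25 .4153,.202,.125
```

```text
at [0.4618 0.0333 0.2498] t 2.27 q [ 0.38  0.16 -0.64  1.99  0.11  1.02 -0.32] F [-0.5  0.6 -0.3] gap 0.998
.4153,.202,.25 [0.001, -0.002, -0.142] [1.0, -0.29, 0.001] rows 3
.4153,.202,.25 [0.001, -0.001, -0.058] [0.411, -0.071, 0.0] rows 2
.4153,.202,.125 [0.0, -0.0, 0.0] [-0.0, -0.0, 1.0] rows 3
.4153,.202,.125 [0.0, -0.0, 0.0] [-0.0, -0.0, 0.042] rows 1
```

Emit:
step_arm(plan=[[[0, 0, -0.14], [1, -0.29, 0], 1], [[0, 0, -0.14], [1, -0.29, 0], 1], [[0, 0, -0.14], [1, -0.29, 0], 1], [[0, 0, -0.14], [1, -0.29, 0], 1]])

```text
clock: 2.6
tcp_pos: [0.4277, 0.1543, 0.2499]
orientation: [-2.11, -2.326, -0.005]
ft_force: [-0.4, 0.6, 0.2]
finger_gap: 0.999
finger_force: 0.0
```

Emit:
step_arm(plan=[[[0, 0, -0.06], [0.41, -0.07, 0], 1], [[0, 0, -0.06], [0.41, -0.07, 0], 1], [[0, 0, -0.06], [0.41, -0.07, 0], 1]])

```text
clock: 2.85
tcp_pos: [0.4165, 0.1977, 0.2494]
orientation: [-2.061, -2.37, -0.001]
ft_force: [0.4, 0.4, -0.4]
finger_gap: 0.998
finger_force: 0.0
```

```bash
python3 m.py .4153,.202,.125
python3 - <<'E'
from h import *
cv2.imwrite("pics/p1.png",snapshot("scene")[60:300,180:520,::-1])
E
```

```text
at [0.4165 0.1977 0.2494] t 2.85 q [ 0.14  0.18 -0.78  1.99  0.15  1.03 -0.57] F [ 0.4  0.4 -0.4] gap 0.998
.4153,.202,.125 [0.0, -0.001, -0.005] [0.035, -0.005, 1.0] rows 3
.4153,.202,.125 [0.0, -0.0, 0.0] [0.001, 0.0, 0.036] rows 1
```

View pics/p1.png

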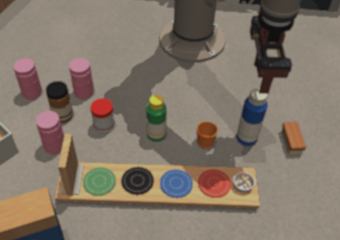

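The gripper is centred over the blue bottle at crop (256,100). Descending.

Emit:
step_arm(plan=[[[0, 0, 0], [0.035, -0.005, 0.2], 1], [[0, 0, 0], [0.035, -0.005, 0.4], 1], [[0, 0, 0], [0.035, -0.005, 0.6], 1], [[0, 0, 0], [0.035, -0.005, 0.8], 1], [[0, 0, 0], [0.035, -0.005, 0.9], 1]])

```text
clock: 3.32
tcp_pos: [0.415, 0.1971, 0.1385]
orientation: [-2.068, -2.364, 0.007]
ft_force: [0.5, -0.1, -1.1]
finger_gap: 0.999
finger_force: 0.0
```

Emit:
step_arm(plan=[[[0, 0, 0], [0, 0, 0.07], 1], [[0, 0, 0], [0, 0, 0.13], 1], [[0, 0, 0], [0, 0, 0.13], 1]])

```text
clock: 3.57
tcp_pos: [0.4152, 0.1998, 0.125]
orientation: [-2.065, -2.367, 0.002]
ft_force: [0.0, 0.1, 0.4]
finger_gap: 1.0
finger_force: 0.0
```

```bash
python3 m.py .4153,.202,.125
```

```text
at [0.4152 0.1998 0.125 ] t 3.57 q [ 0.03  0.36 -0.72  2.11  0.34  0.78 -0.77] F [0.  0.1 0.4] gap 1.0
.4153,.202,.125 [-0.001, 0.001, -0.009] [0.018, 0.003, 0.0] rows 1
```

Emit:
step_arm(plan=[[[0, 0, 0], [0.018, 0, 0], 1], [[0, 0, 0], [0.018, 0, 0], -1], [[0, 0, 0], [0.018, 0, 0], -1], [[0, 0, 0], [0.018, 0, 0], -1], [[0, 0, 0], [0.018, 0, 0], -1]])

```text
clock: 3.98
tcp_pos: [0.415, 0.203, 0.1261]
orientation: [2.063, 2.368, 0.001]
ft_force: [-0.2, 0.2, 0.1]
finger_gap: 0.735
finger_force: 0.0
```

Emit:
step_arm(plan=[[[0, 0, 0], [0, 0, 0], -1], [[0, 0, 0], [0, 0, 0], -1], [[0, 0, 0], [0, 0, 0], -1], [[0, 0, 0], [0, 0, 0], -1]])

```text
clock: 4.32
tcp_pos: [0.4149, 0.2031, 0.126]
orientation: [2.064, 2.368, 0.001]
ft_force: [-0.5, -0.7, 5.6]
finger_gap: 0.704
finger_force: 25.0
```

```bash
python3 m.py .4153,.202,.205 .6474,-.177,.205
```

```text
at [0.4149 0.2031 0.126 ] t 4.32 q [ 0.02  0.36 -0.72  2.11  0.34  0.78 -0.77] F [-0.5 -0.7  5.6] gap 0.704
.4153,.202,.205 [0.001, 0.0, -0.007] [-0.009, 0.003, -0.658] rows 2
.6474,-.177,.205 [-0.0, 0.0, -0.0] [-1.0, 0.431, -0.0] rows 4
.6474,-.177,.205 [-0.0, 0.0, -0.0] [-1.0, 0.43, -0.0] rows 4
.6474,-.177,.205 [-0.0, 0.0, -0.0] [-1.0, 0.431, -0.0] rows 4
.6474,-.177,.205 [-0.0, 0.0, -0.0] [-0.402, 0.173, -0.001] rows 2
```

Emit:
step_arm(plan=[[[0, 0, 0], [0, 0, -0.07], -1], [[0, 0, 0], [0, 0, -0.25], -1], [[0, 0, 0], [0, 0, -0.45], -1], [[0, 0, 0], [0, 0, -0.62], -1], [[0, 0, 0], [0, 0, -0.7], -1]], grip_force=35)

```text
clock: 4.73
tcp_pos: [0.4151, 0.2033, 0.2117]
orientation: [2.063, 2.368, 0.003]
ft_force: [0.3, -0.2, -3.5]
finger_gap: 0.7
finger_force: 35.0
```

```bash
python3 m.py .6474,-.177,.21
```

```text
at [0.4151 0.2033 0.2117] t 4.73 q [ 0.1   0.23 -0.78  2.03  0.2   0.95 -0.64] F [ 0.3 -0.2 -3.5] gap 0.7
.6474,-.177,.21 [0.001, -0.0, -0.002] [-1.0, 0.436, 0.005] rows 4
.6474,-.177,.21 [0.001, -0.0, -0.002] [-1.0, 0.434, 0.004] rows 4
.6474,-.177,.21 [0.0, -0.0, -0.002] [-1.0, 0.432, 0.004] rows 4
.6474,-.177,.21 [0.001, -0.001, -0.001] [-0.408, 0.175, 0.001] rows 2
```

Emit:
step_arm(plan=[[[0, 0, 0], [-0.12, 0.05, 0], -1], [[0, 0, 0], [-0.32, 0.14, 0], -1], [[0, 0, 0], [-0.55, 0.24, 0], -1], [[0, 0, 0], [-0.8, 0.35, 0], -1], [[0, 0, 0], [-1, 0.434, 0], -1]])

```text
clock: 5.15
tcp_pos: [0.483, 0.0885, 0.2089]
orientation: [-2.065, -2.367, 0.003]
ft_force: [0.8, 0.3, -4.1]
finger_gap: 0.7
finger_force: 35.0
```

Emit:
step_arm(plan=[[[0, 0, 0], [-0.2, 0.087, 0], -1], [[0, 0, 0], [-0.4, 0.174, 0], -1], [[0, 0, 0], [-0.6, 0.26, 0], -1], [[0, 0, 0], [-0.8, 0.347, 0], -1], [[0, 0, 0], [-1, 0.434, 0], -1]])

```text
clock: 5.57
tcp_pos: [0.5503, -0.0221, 0.2086]
orientation: [-2.063, -2.367, 0.002]
ft_force: [1.1, -0.0, -4.0]
finger_gap: 0.699
finger_force: 35.0
```

Emit:
step_arm(plan=[[[0, 0, 0], [-0.22, 0.095, 0], -1], [[0, 0, 0], [-0.45, 0.195, 0], -1], [[0, 0, 0], [-0.68, 0.295, 0], -1], [[0, 0, 0], [-0.88, 0.382, 0], -1], [[0, 0, 0], [-1, 0.434, 0], -1]])

```text
clock: 5.98
tcp_pos: [0.6188, -0.1364, 0.2081]
orientation: [-2.068, -2.364, 0.003]
ft_force: [-0.2, -0.2, -4.6]
finger_gap: 0.698
finger_force: 35.0
```

```bash
python3 m.py .6474,-.177,.21 .6474,-.177,.159
```

```text
at [ 0.6188 -0.1364  0.2081] t 5.98 q [ 0.52  0.49 -0.56  1.65  0.29  1.08  0.01] F [-0.2 -0.2 -4.6] gap 0.698
.6474,-.177,.21 [-0.003, 0.001, -0.012] [-0.367, 0.191, -0.016] rows 2
.6474,-.177,.159 [0.0, -0.0, -0.0] [-0.0, -0.0, 0.425] rows 2
```

Emit:
step_arm(plan=[[[0, 0, -0.01], [-0.12, 0.06, 0], -1], [[0, 0, -0.01], [-0.25, 0.13, 0], -1], [[0, 0, -0.01], [-0.33, 0.17, 0], -1], [[0, 0, -0.01], [-0.37, 0.19, 0], -1], [[0, 0, -0.01], [-0.37, 0.19, 0], -1]])

```text
clock: 6.4
tcp_pos: [0.6471, -0.1743, 0.2087]
orientation: [-2.056, -2.374, 0.001]
ft_force: [1.1, -0.3, -3.9]
finger_gap: 0.701
finger_force: 35.0
```

```bash
python3 m.py .6474,-.177,.159
python3 - <<'E'
from h import *
cv2.imwrite("pics/p2.png",cv2.resize(snapshot("scene")[120:300,200:470,::-1],None,fx=2,fy=2))
E
```

```text
at [ 0.6471 -0.1743  0.2087] t 6.4 q [ 0.54  0.55 -0.54  1.56  0.3   1.12  0.08] F [ 1.1 -0.3 -3.9] gap 0.701
.6474,-.177,.159 [-0.002, -0.0, 0.001] [-0.023, -0.001, 0.414] rows 2
```

View pics/p2.png

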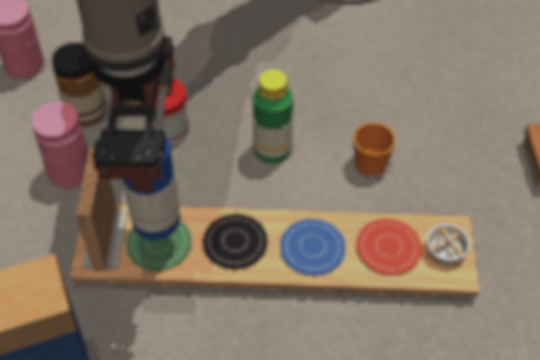

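The blue bottle hangs upright above the green mat at crop (158,240). Lowering slowly.

Emit:
step_arm(plan=[[[0, 0, 0], [-0.01, 0, 0.06], -1], [[0, 0, 0], [-0.02, 0, 0.16], -1], [[0, 0, 0], [-0.02, 0, 0.26], -1], [[0, 0, 0], [-0.02, 0, 0.34], -1], [[0, 0, 0], [-0.02, 0, 0.36], -1]])

```text
clock: 6.87
tcp_pos: [0.6459, -0.1751, 0.1633]
orientation: [-2.051, -2.374, 0.004]
ft_force: [0.5, 0.1, -5.0]
finger_gap: 0.699
finger_force: 35.0
```

Emit:
step_arm(plan=[[[0, 0, 0], [0, 0, 0.01], -1], [[0, 0, 0], [0, 0, 0.02], -1], [[0, 0, 0], [0, 0, 0.03], -1], [[0, 0, 0], [0, 0, 0.03], -1]])

```text
clock: 7.2
tcp_pos: [0.648, -0.1755, 0.1632]
orientation: [2.054, 2.376, 0.001]
ft_force: [0.9, -0.1, -5.7]
finger_gap: 0.697
finger_force: 35.0
```

```bash
python3 m.py .6474,-.177,.159
```

```text
at [ 0.648  -0.1755  0.1632] t 7.2 q [ 0.54  0.59 -0.53  1.6   0.33  1.04  0.06] F [ 0.9 -0.1 -5.7] gap 0.697
.6474,-.177,.159 [0.001, 0.0, 0.003] [-0.011, -0.007, 0.035] rows 1
```

Emit:
step_arm(plan=[[[0, 0, 0], [-0.01, 0, 0.01], -1], [[0, 0, 0], [-0.01, 0, 0.015], -1], [[0, 0, 0], [-0.01, 0, 0.015], -1]])

```text
clock: 7.45
tcp_pos: [0.6479, -0.177, 0.1611]
orientation: [2.055, 2.376, -0.0]
ft_force: [-0.6, -0.7, -4.2]
finger_gap: 0.698
finger_force: 35.0
```

Emit:
step_arm(plan=[[[0, 0, 0], [0, 0, 0.005], -1], [[0, 0, 0], [0, 0, 0.01], -1], [[0, 0, 0], [0, 0, 0.01], -1]])

```text
clock: 7.7
tcp_pos: [0.6478, -0.1767, 0.1598]
orientation: [-2.055, -2.377, 0.0]
ft_force: [-0.0, -0.5, -3.7]
finger_gap: 0.704
finger_force: 35.0
```

```bash
python3 m.py .6474,-.177,.159
```

```text
at [ 0.6478 -0.1767  0.1598] t 7.7 q [ 0.54  0.6  -0.53  1.6   0.34  1.03  0.06] F [-0.  -0.5 -3.7] gap 0.704
.6474,-.177,.159 [-0.0, -0.0, 0.003] [-0.002, -0.004, 0.007] rows 1
```

Emit:
step_arm(plan=[[[0, 0, 0], [0, 0, 0.005], -1], [[0, 0, 0], [0, 0, 0.008], -1], [[0, 0, 0], [0, 0, 0.008], -1]])

```text
clock: 7.95
tcp_pos: [0.6479, -0.1768, 0.1592]
orientation: [2.054, 2.376, -0.0]
ft_force: [-0.4, 0.5, -1.9]
finger_gap: 0.696
finger_force: 35.0
```

Emit:
step_arm(plan=[[[0, 0, 0], [0, 0, 0.004], -1], [[0, 0, 0], [0, 0, 0.008], -1], [[0, 0, 0], [0, 0, 0.008], -1]])

```text
clock: 8.2
tcp_pos: [0.648, -0.1768, 0.1591]
orientation: [2.054, 2.376, -0.0]
ft_force: [-4.1, 0.4, 5.4]
finger_gap: 0.698
finger_force: 35.0
```

Contact is gentle (5 N). Releasing and retreating.

Emit:
step_arm(plan=[[[0, 0, 0], [0, 0, -0.004], 1], [[0, 0, 0], [0, 0, -0.004], 1], [[0, 0, 0], [0, 0, -0.004], 1], [[0, 0, 0], [0, 0, -0.004], 1], [[0, 0, 0], [0, 0, -0.004], 1]])

```text
clock: 8.62
tcp_pos: [0.6481, -0.1767, 0.1584]
orientation: [2.054, 2.377, 0.0]
ft_force: [-0.0, -0.4, -0.1]
finger_gap: 0.994
finger_force: 0.0
```

Emit:
step_arm(plan=[[[0, 0, 0], [0, 0, 0], 1], [[0, 0, 0], [0, 0, -0.1], 1], [[0, 0, 0], [0, 0, -0.4], 1], [[0, 0, 0], [0, 0, -0.7], 1], [[0, 0, 0], [0, 0, -0.85], 1]])

```text
clock: 9.03
tcp_pos: [0.6496, -0.1765, 0.2659]
orientation: [2.051, 2.373, 0.005]
ft_force: [0.5, 0.5, 0.6]
finger_gap: 1.003
finger_force: 0.0
```

```bash
python3 m.py .444,-.0587,.22 .444,-.0587,.094
```

```text
at [ 0.6496 -0.1765  0.2659] t 9.03 q [ 0.55  0.5  -0.56  1.5   0.28  1.21  0.1 ] F [0.5 0.5 0.6] gap 1.003
.444,-.0587,.22 [0.005, 0.001, 0.002] [0.785, -1.0, 0.239] rows 4
.444,-.0587,.22 [0.002, 0.001, 0.001] [0.434, -0.555, 0.136] rows 3
.444,-.0587,.094 [0.0, -0.0, -0.0] [0.0, -0.0, 1.0] rows 3
.444,-.0587,.094 [0.0, -0.0, -0.0] [0.0, -0.0, 0.05] rows 1
```

Emit:
step_arm(plan=[[[0, 0, 0], [0.78, -1, 0], 1], [[0, 0, 0], [0.78, -1, 0], 1], [[0, 0, 0], [0.78, -1, 0], 1], [[0, 0, 0], [0.78, -1, 0], 1], [[0, 0, 0], [0.78, -1, 0], 1]])

```text
clock: 9.45
tcp_pos: [0.5116, -0.0983, 0.2615]
orientation: [-2.05, -2.381, 0.003]
ft_force: [-0.9, 0.3, -0.2]
finger_gap: 1.001
finger_force: 0.0
```

Emit:
step_arm(plan=[[[0, 0, 0], [0.44, -0.55, 0.3], 1], [[0, 0, 0], [0.44, -0.55, 0.3], 1], [[0, 0, 0], [0.44, -0.55, 0.3], 1], [[0, 0, 0], [0.44, -0.55, 0.3], 1]])

```text
clock: 9.78
tcp_pos: [0.4405, -0.0579, 0.2241]
orientation: [-2.051, -2.378, 0.004]
ft_force: [0.2, -0.8, 0.4]
finger_gap: 1.001
finger_force: 0.0
```

```bash
python3 m.py .444,-.0587,.091
python3 - <<'E'
from h import *
cv2.imwrite("pics/p3.png",cv2.resize(snapshot("scene")[80:300,200:470,::-1],None,fx=2,fy=2))
E
```

```text
at [ 0.4405 -0.0579  0.2241] t 9.78 q [ 0.61  0.16 -0.67  2.05  0.12  0.97  0.02] F [ 0.2 -0.8  0.4] gap 1.001
.444,-.0587,.091 [-0.003, 0.001, 0.005] [-0.009, 0.027, 1.0] rows 3
.444,-.0587,.091 [0.0, 0.0, 0.0] [-0.001, 0.003, 0.109] rows 1
```

View pics/p3.png

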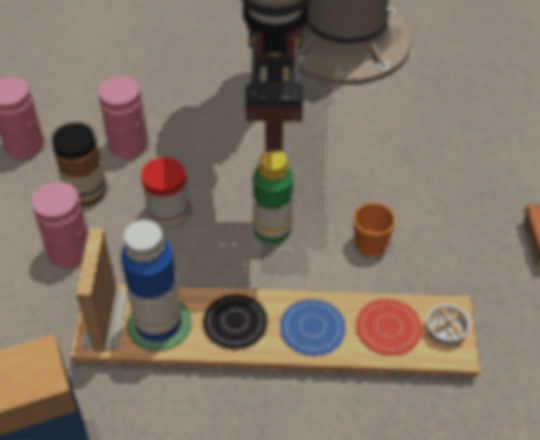

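The blue bottle stands upright, centred on the green mat. The gripper is over the green bottle. Descending.

Emit:
step_arm(plan=[[[0, 0, 0], [-0.01, 0.03, 0.2], 1], [[0, 0, 0], [-0.01, 0.03, 0.4], 1], [[0, 0, 0], [-0.01, 0.03, 0.6], 1], [[0, 0, 0], [-0.01, 0.03, 0.8], 1], [[0, 0, 0], [-0.01, 0.03, 0.98], 1]])

```text
clock: 10.25
tcp_pos: [0.4494, -0.0604, 0.1064]
orientation: [2.055, 2.373, 0.003]
ft_force: [-0.1, -0.6, -0.1]
finger_gap: 0.999
finger_force: 0.0
```

Emit:
step_arm(plan=[[[0, 0, 0], [0, 0, 0.07], 1], [[0, 0, 0], [0, 0, 0.12], 1], [[0, 0, 0], [0, 0, 0.12], 1]])

```text
clock: 10.5
tcp_pos: [0.4476, -0.0597, 0.0922]
orientation: [-2.055, -2.376, -0.001]
ft_force: [0.2, 0.2, 0.3]
finger_gap: 1.001
finger_force: 0.0
```

```bash
python3 m.py .444,-.0587,.091
```

```text
at [ 0.4476 -0.0597  0.0922] t 10.5 q [ 0.5   0.38 -0.59  2.16  0.34  0.68 -0.18] F [0.2 0.2 0.3] gap 1.001
.444,-.0587,.091 [0.0, -0.001, 0.002] [0.013, -0.028, 0.01] rows 1
```

Emit:
step_arm(plan=[[[0, 0, 0], [0.01, -0.03, 0], 1], [[0, 0, 0], [0.01, -0.03, 0], 1], [[0, 0, 0], [0.01, -0.03, 0], -1], [[0, 0, 0], [0.01, -0.03, 0], -1], [[0, 0, 0], [0.01, -0.03, 0], -1]], grip_force=20)

```text
clock: 10.92
tcp_pos: [0.4431, -0.0589, 0.093]
orientation: [2.054, 2.376, 0.001]
ft_force: [0.3, 0.7, 0.3]
finger_gap: 0.811
finger_force: 0.0
```

Emit:
step_arm(plan=[[[0, 0, 0], [0, 0, 0], -1], [[0, 0, 0], [0, 0, 0], -1], [[0, 0, 0], [0, 0, 0], -1], [[0, 0, 0], [0, 0, 0], -1], [[0, 0, 0], [0, 0, 0], -1]])

```text
clock: 11.33
tcp_pos: [0.4431, -0.0588, 0.0926]
orientation: [2.054, 2.376, 0.001]
ft_force: [1.8, -0.9, 2.7]
finger_gap: 0.635
finger_force: 20.0
```

```bash
python3 m.py .444,-.0587,.152 .6292,-.0785,.152
```

```text
at [ 0.4431 -0.0588  0.0926] t 11.33 q [ 0.5   0.37 -0.6   2.17  0.33  0.68 -0.18] F [ 1.8 -0.9  2.7] gap 0.635
.444,-.0587,.152 [0.001, 0.0, 0.002] [-0.0, 0.008, -0.495] rows 2
.6292,-.0785,.152 [0.0, 0.0, 0.0] [-0.256, 1.0, 0.0] rows 3
.6292,-.0785,.152 [0.0, 0.0, 0.0] [-0.128, 0.504, 0.0] rows 2
```

Emit:
step_arm(plan=[[[0, 0, 0], [0, 0, -0.06], -1], [[0, 0, 0], [0, 0, -0.2], -1], [[0, 0, 0], [0, 0, -0.38], -1], [[0, 0, 0], [0, 0, -0.5], -1], [[0, 0, 0], [0, 0, -0.55], -1]], grip_force=30)

```text
clock: 11.75
tcp_pos: [0.443, -0.0588, 0.1601]
orientation: [2.054, 2.375, 0.001]
ft_force: [0.6, 0.2, -3.9]
finger_gap: 0.631
finger_force: 29.9
```

Emit:
step_arm(plan=[[[0, 0, 0], [-0.03, 0.12, 0], -1], [[0, 0, 0], [-0.09, 0.34, 0], -1], [[0, 0, 0], [-0.15, 0.57, 0], -1], [[0, 0, 0], [-0.2, 0.8, 0], -1], [[0, 0, 0], [-0.26, 1, 0], -1]])

```text
clock: 12.17
tcp_pos: [0.5667, -0.0723, 0.1576]
orientation: [-2.054, -2.376, 0.001]
ft_force: [0.1, 0.8, -3.6]
finger_gap: 0.636
finger_force: 29.9
```

Emit:
step_arm(plan=[[[0, 0, 0], [-0.04, 0.17, 0], -1], [[0, 0, 0], [-0.08, 0.32, 0], -1], [[0, 0, 0], [-0.11, 0.44, 0], -1], [[0, 0, 0], [-0.13, 0.5, 0], -1], [[0, 0, 0], [-0.13, 0.5, 0], -1]])

```text
clock: 12.58
tcp_pos: [0.628, -0.0792, 0.1574]
orientation: [-2.054, -2.375, 0.0]
ft_force: [0.6, -0.3, -2.8]
finger_gap: 0.632
finger_force: 29.9
```

```bash
python3 m.py .6292,-.0785,.1256
```

```text
at [ 0.628  -0.0792  0.1574] t 12.58 q [ 0.44  0.55 -0.57  1.7   0.34  0.99 -0.11] F [ 0.6 -0.3 -2.8] gap 0.632
.6292,-.0785,.1256 [-0.001, -0.001, 0.002] [0.005, 0.011, 0.265] rows 1
```

Emit:
step_arm(plan=[[[0, 0, 0], [0, 0.01, 0.05], -1], [[0, 0, 0], [0, 0.01, 0.12], -1], [[0, 0, 0], [0, 0.01, 0.18], -1], [[0, 0, 0], [0, 0.01, 0.22], -1], [[0, 0, 0], [0, 0.01, 0.22], -1]])

```text
clock: 13.0
tcp_pos: [0.6272, -0.079, 0.1303]
orientation: [-2.053, -2.375, 0.003]
ft_force: [-0.0, 0.5, -3.4]
finger_gap: 0.639
finger_force: 29.9
```

Emit:
step_arm(plan=[[[0, 0, 0], [0, 0, 0.006], -1], [[0, 0, 0], [0, 0, 0.012], -1], [[0, 0, 0], [0, 0, 0.018], -1], [[0, 0, 0], [0, 0, 0.024], -1], [[0, 0, 0], [0, 0, 0.024], -1]])

```text
clock: 13.42
tcp_pos: [0.6288, -0.0789, 0.1292]
orientation: [2.054, 2.376, 0.0]
ft_force: [-0.5, 0.0, -3.2]
finger_gap: 0.634
finger_force: 29.9
```

Emit:
step_arm(plan=[[[0, 0, 0], [0, 0, 0.005], -1], [[0, 0, 0], [0, 0, 0.01], -1], [[0, 0, 0], [0, 0, 0.01], -1]])

```text
clock: 13.67
tcp_pos: [0.6287, -0.0789, 0.1279]
orientation: [-2.055, -2.377, 0.0]
ft_force: [0.9, 0.5, -4.3]
finger_gap: 0.634
finger_force: 29.9
```

Emit:
step_arm(plan=[[[0, 0, 0], [0, 0, 0.006], -1], [[0, 0, 0], [0, 0, 0.012], -1], [[0, 0, 0], [0, 0, 0.012], -1]])

```text
clock: 13.92
tcp_pos: [0.6286, -0.0789, 0.1263]
orientation: [-2.054, -2.376, 0.0]
ft_force: [-0.6, -0.4, -3.2]
finger_gap: 0.636
finger_force: 29.9
```

Emit:
step_arm(plan=[[[0, 0, 0], [0, 0, 0.004], -1], [[0, 0, 0], [0, 0, 0.008], -1], [[0, 0, 0], [0, 0, 0.008], -1]])

```text
clock: 14.17
tcp_pos: [0.6288, -0.0789, 0.1257]
orientation: [2.054, 2.377, -0.0]
ft_force: [-1.1, -0.3, -1.9]
finger_gap: 0.637
finger_force: 29.9
```

Contact is starting at .1257, as expected (.1256).

Emit:
step_arm(plan=[[[0, 0, 0], [0, 0, 0.003], -1], [[0, 0, 0], [0, 0, 0.006], -1], [[0, 0, 0], [0, 0, 0.006], -1]])

```text
clock: 14.42
tcp_pos: [0.6289, -0.0789, 0.1256]
orientation: [2.054, 2.376, -0.0]
ft_force: [-2.7, 0.2, 5.0]
finger_gap: 0.634
finger_force: 29.9
```

Emit:
step_arm(plan=[[[0, 0, 0], [0, 0, 0], 1], [[0, 0, 0], [0, 0, 0], 1], [[0, 0, 0], [0, 0, 0], 1], [[0, 0, 0], [0, 0, 0], 1], [[0, 0, 0], [0, 0, 0], 1]])

```text
clock: 14.83
tcp_pos: [0.6288, -0.0789, 0.1247]
orientation: [2.054, 2.377, 0.0]
ft_force: [-1.1, -0.1, -0.5]
finger_gap: 0.971
finger_force: 0.0
```

Emit:
step_arm(plan=[[[0, 0, 0], [0, 0, 0], 1], [[0, 0, 0], [0, 0, -0.1], 1], [[0, 0, 0], [0, 0, -0.4], 1], [[0, 0, 0], [0, 0, -0.7], 1], [[0, 0, 0], [0, 0, -0.9], 1]])

```text
clock: 15.25
tcp_pos: [0.6298, -0.0784, 0.237]
orientation: [2.052, 2.375, 0.004]
ft_force: [-0.2, 0.1, -0.1]
finger_gap: 0.997
finger_force: 0.0
```

```bash
python3 m.py .46,-.12,.23 .4155,-.349,.18 .4155,-.349,.066
```

```text
at [ 0.6298 -0.0784  0.237 ] t 15.25 q [ 0.46  0.47 -0.6   1.62  0.29  1.13 -0.06] F [-0.2  0.1 -0.1] gap 0.997
.46,-.12,.23 [0.003, 0.0, 0.002] [-0.095, -1.0, 0.037] rows 3
.46,-.12,.23 [0.001, 0.0, 0.001] [-0.043, -0.45, 0.017] rows 2
.4155,-.349,.18 [0.0, 0.0, 0.0] [-1.0, -0.348, 0.227] rows 4
.4155,-.349,.18 [0.0, 0.0, 0.0] [-0.836, -0.292, 0.19] rows 3
.4155,-.349,.066 [0.0, 0.0, 0.0] [0.0, -0.0, 0.95] rows 3
```

Emit:
step_arm(plan=[[[0, 0, 0], [-0.09, -1, 0], 1], [[0, 0, 0], [-0.09, -1, 0], 1], [[0, 0, 0], [-0.09, -1, 0], 1], [[0, 0, 0], [-0.09, -1, 0], 1]])

```text
clock: 15.58
tcp_pos: [0.5048, -0.1092, 0.2326]
orientation: [-2.057, -2.372, 0.01]
ft_force: [-0.5, 0.1, 0.4]
finger_gap: 1.005
finger_force: 0.0
```

Emit:
step_arm(plan=[[[0, 0, 0], [-0.75, -0.65, 0.1], 1], [[0, 0, 0], [-0.75, -0.65, 0.1], 1], [[0, 0, 0], [-0.75, -0.65, 0.1], 1], [[0, 0, 0], [-0.75, -0.65, 0.1], 1]])

```text
clock: 15.92
tcp_pos: [0.4429, -0.214, 0.2205]
orientation: [-2.066, -2.366, 0.007]
ft_force: [-0.8, 0.2, -0.3]
finger_gap: 0.998
finger_force: 0.0
```

```bash
python3 m.py .4155,-.349,.18 .4155,-.349,.066
```

```text
at [ 0.4429 -0.214   0.2205] t 15.92 q [ 0.82  0.24 -0.58  1.97  0.16  0.98  0.3 ] F [-0.8  0.2 -0.3] gap 0.998
.4155,-.349,.18 [-0.004, 0.003, -0.009] [-1.0, -0.348, 0.316] rows 4
.4155,-.349,.18 [-0.001, 0.0, -0.001] [-0.083, -0.03, 0.026] rows 1
.4155,-.349,.066 [0.0, 0.0, 0.0] [0.0, 0.0, 0.95] rows 3
```

Emit:
step_arm(plan=[[[0, 0, -0.01], [-1, -0.35, 0.32], 1], [[0, 0, -0.01], [-1, -0.35, 0.32], 1], [[0, 0, -0.01], [-1, -0.35, 0.32], 1], [[0, 0, -0.01], [-1, -0.35, 0.32], 1]])

```text
clock: 16.25
tcp_pos: [0.4201, -0.3388, 0.1812]
orientation: [-2.055, -2.376, 0.004]
ft_force: [0.2, -0.2, -0.4]
finger_gap: 0.999
finger_force: 0.0
```

Emit:
step_arm(plan=[[[0, 0, 0], [-0.08, -0.03, 0], 1], [[0, 0, 0], [-0.08, -0.03, 0], 1], [[0, 0, 0], [-0.08, -0.03, 0], 1]])

```text
clock: 16.5
tcp_pos: [0.4221, -0.3413, 0.1832]
orientation: [2.044, 2.385, 0.001]
ft_force: [0.1, 0.5, -0.3]
finger_gap: 0.998
finger_force: 0.0
```

```bash
python3 m.py .4155,-.349,.066;  python3 - <<'E'
from h import *
cv2.imwrite("pics/p4.png",cv2.resize(snapshot("scene")[80:300,170:440,::-1],None,fx=2,fy=2))
E
```

```text
at [ 0.4221 -0.3413  0.1832] t 16.5 q [ 0.97  0.36 -0.5   1.9   0.21  0.93  0.53] F [ 0.1  0.5 -0.3] gap 0.998
.4155,-.349,.066 [0.001, 0.0, 0.014] [-0.055, -0.065, 0.976] rows 3
```

View pics/p4.png

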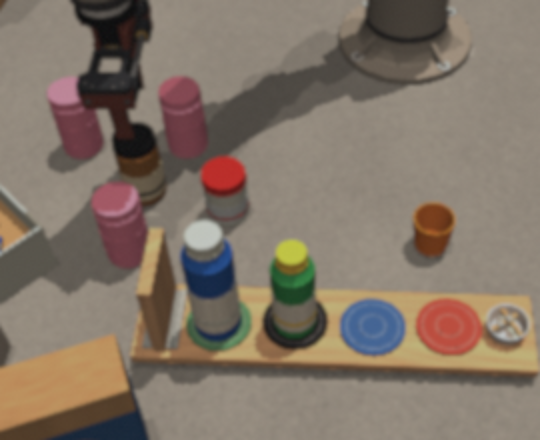

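The green bottle stands centred on the black mat. The gripper is near the amber jar, so I correct its xy position first and then go down.

Emit:
step_arm(plan=[[[0, 0, 0], [-0.055, -0.065, 0], 1], [[0, 0, 0], [-0.055, -0.065, 0], 1], [[0, 0, 0], [-0.055, -0.065, 0], 1]])

```text
clock: 16.8
tcp_pos: [0.4142, -0.3498, 0.1827]
orientation: [2.045, 2.384, -0.001]
ft_force: [-0.4, 1.2, 0.5]
finger_gap: 0.998
finger_force: 0.0
```

```bash
python3 m.py .4155,-.349,.066
```

```text
at [ 0.4142 -0.3498  0.1827] t 16.8 q [ 0.99  0.36 -0.49  1.9   0.21  0.93  0.55] F [-0.4  1.2  0.5] gap 0.998
.4155,-.349,.066 [-0.0, 0.001, 0.013] [0.005, 0.012, 0.973] rows 3
```

Emit:
step_arm(plan=[[[0, 0, 0], [0.005, 0.01, 0.15], 1], [[0, 0, 0], [0.005, 0.01, 0.35], 1], [[0, 0, 0], [0.005, 0.01, 0.55], 1], [[0, 0, 0], [0.005, 0.01, 0.75], 1], [[0, 0, 0], [0.005, 0.01, 0.9], 1]])

```text
clock: 17.22
tcp_pos: [0.4151, -0.3483, 0.0729]
orientation: [-2.044, -2.384, -0.0]
ft_force: [-0.5, 0.4, -0.6]
finger_gap: 1.001
finger_force: 0.0
```

Emit:
step_arm(plan=[[[0, 0, 0], [0, 0, 0.07], 1], [[0, 0, 0], [0, 0, 0.07], 1], [[0, 0, 0], [0, 0, 0.07], 1]])

```text
clock: 17.47
tcp_pos: [0.4159, -0.3489, 0.0664]
orientation: [2.045, 2.385, 0.0]
ft_force: [-0.3, -0.2, 0.7]
finger_gap: 0.999
finger_force: 0.0
```

```bash
python3 m.py .4155,-.349,.066
```

```text
at [ 0.4159 -0.3489  0.0664] t 17.47 q [ 0.93  0.52 -0.43  1.98  0.33  0.71  0.44] F [-0.3 -0.2  0.7] gap 0.999
.4155,-.349,.066 [0.0, -0.0, 0.013] [-0.001, -0.004, 0.004] rows 1
```

Emit:
step_arm(plan=[[[0, 0, 0], [0, 0, 0], -1], [[0, 0, 0], [0, 0, 0], -1], [[0, 0, 0], [0, 0, 0], -1], [[0, 0, 0], [0, 0, 0], -1], [[0, 0, 0], [0, 0, 0], -1]], grip_force=25)

```text
clock: 17.88
tcp_pos: [0.416, -0.3494, 0.0668]
orientation: [2.044, 2.383, 0.0]
ft_force: [-0.4, 0.8, 4.4]
finger_gap: 0.727
finger_force: 25.0
```

Emit:
step_arm(plan=[[[0, 0, 0], [0, 0, 0], -1], [[0, 0, 0], [0, 0, 0], -1], [[0, 0, 0], [0, 0, 0], -1]])

```text
clock: 18.13
tcp_pos: [0.416, -0.3494, 0.0668]
orientation: [2.044, 2.384, -0.0]
ft_force: [-0.9, 0.8, 6.3]
finger_gap: 0.725
finger_force: 25.0
```

Emit:
step_arm(plan=[[[0, 0, 0], [0, 0, -0.06], -1], [[0, 0, 0], [0, 0, -0.25], -1], [[0, 0, 0], [0, 0, -0.5], -1], [[0, 0, 0], [0, 0, -0.75], -1], [[0, 0, 0], [0, 0, -1], -1]], grip_force=35)

```text
clock: 18.55
tcp_pos: [0.4146, -0.3484, 0.1869]
orientation: [-2.044, -2.383, -0.0]
ft_force: [0.9, -0.6, -3.6]
finger_gap: 0.723
finger_force: 35.0
```

```bash
python3 m.py .455,-.1,.185 .47,.0,.185 .621,.0222,.185
```

```text
at [ 0.4146 -0.3484  0.1869] t 18.55 q [ 0.99  0.36 -0.5   1.89  0.21  0.94  0.55] F [ 0.9 -0.6 -3.6] gap 0.723
.455,-.1,.185 [-0.001, -0.001, 0.006] [1.0, 0.325, 0.009] rows 4
.455,-.1,.185 [-0.001, -0.001, 0.007] [0.996, 0.319, 0.009] rows 4
.47,.0,.185 [0.0, -0.0, -0.0] [0.807, 0.242, -0.0] rows 3
.621,.0222,.185 [0.0, -0.0, -0.0] [0.003, 1.0, 0.0] rows 3
.621,.0222,.185 [0.0, -0.0, -0.0] [0.0, 0.272, 0.0] rows 1
```

Emit:
step_arm(plan=[[[0, 0, 0], [0.1, 0.03, 0], -1], [[0, 0, 0], [0.3, 0.1, 0], -1], [[0, 0, 0], [0.53, 0.17, 0], -1], [[0, 0, 0], [0.76, 0.25, 0], -1], [[0, 0, 0], [1, 0.325, 0], -1]])

```text
clock: 18.97
tcp_pos: [0.4348, -0.2228, 0.1851]
orientation: [-2.045, -2.383, 0.001]
ft_force: [0.3, -0.6, -2.4]
finger_gap: 0.727
finger_force: 35.0
```

Emit:
step_arm(plan=[[[0, 0, 0], [0.2, 0.065, 0], -1], [[0, 0, 0], [0.4, 0.13, 0], -1], [[0, 0, 0], [0.6, 0.195, 0], -1], [[0, 0, 0], [0.8, 0.26, 0], -1], [[0, 0, 0], [1, 0.32, 0], -1]])

```text
clock: 19.38
tcp_pos: [0.4543, -0.0984, 0.1852]
orientation: [-2.044, -2.384, 0.002]
ft_force: [0.8, 0.1, -3.3]
finger_gap: 0.725
finger_force: 35.0
```

Emit:
step_arm(plan=[[[0, 0, 0], [0.2, 0.06, 0], -1], [[0, 0, 0], [0.4, 0.12, 0], -1], [[0, 0, 0], [0.6, 0.18, 0], -1], [[0, 0, 0], [0.75, 0.22, 0], -1], [[0, 0, 0], [0.8, 0.24, 0], -1]])

```text
clock: 19.8
tcp_pos: [0.4683, 0.0028, 0.1855]
orientation: [-2.039, -2.388, -0.0]
ft_force: [-0.2, -0.2, -3.1]
finger_gap: 0.727
finger_force: 35.0
```

```bash
python3 m.py .621,.0222,.15
```

```text
at [0.4683 0.0028 0.1855] t 19.8 q [ 0.47  0.27 -0.7   2.05  0.22  0.9  -0.19] F [-0.2 -0.2 -3.1] gap 0.727
.621,.0222,.15 [-0.001, -0.001, 0.014] [-0.032, 1.0, 0.23] rows 3
.621,.0222,.15 [-0.0, -0.001, 0.004] [-0.005, 0.282, 0.065] rows 1
```

Emit:
step_arm(plan=[[[0, 0, 0], [0, 0.12, 0.02], -1], [[0, 0, 0], [-0.01, 0.34, 0.07], -1], [[0, 0, 0], [-0.02, 0.57, 0.12], -1], [[0, 0, 0], [-0.02, 0.8, 0.18], -1], [[0, 0, 0], [-0.03, 1, 0.23], -1]])

```text
clock: 20.22
tcp_pos: [0.5891, 0.0132, 0.157]
orientation: [-2.046, -2.383, 0.002]
ft_force: [1.1, 0.5, -3.4]
finger_gap: 0.723
finger_force: 35.0
```

Emit:
step_arm(plan=[[[0, 0, 0], [0, 0.14, 0.03], -1], [[0, 0, 0], [0, 0.24, 0.05], -1], [[0, 0, 0], [0, 0.28, 0.06], -1], [[0, 0, 0], [0, 0.28, 0.06], -1]])

```text
clock: 20.55
tcp_pos: [0.6214, 0.0186, 0.15]
orientation: [-2.045, -2.383, 0.002]
ft_force: [-1.1, -0.4, -3.0]
finger_gap: 0.726
finger_force: 35.0
```

```bash
python3 m.py .621,.0222,.0998
```

```text
at [0.6214 0.0186 0.15  ] t 20.55 q [ 0.31  0.55 -0.61  1.73  0.37  0.98 -0.28] F [-1.1 -0.4 -3. ] gap 0.726
.621,.0222,.0998 [-0.002, -0.0, 0.012] [0.03, 0.002, 0.418] rows 2
```

Emit:
step_arm(plan=[[[0, 0, 0], [0.01, 0, 0.06], -1], [[0, 0, 0], [0.03, 0, 0.16], -1], [[0, 0, 0], [0.03, 0, 0.27], -1], [[0, 0, 0], [0.03, 0, 0.34], -1], [[0, 0, 0], [0.03, 0, 0.37], -1]])

```text
clock: 20.97
tcp_pos: [0.6193, 0.0221, 0.1044]
orientation: [-2.043, -2.383, 0.004]
ft_force: [-0.5, -0.8, -2.3]
finger_gap: 0.727
finger_force: 35.0
```

Emit:
step_arm(plan=[[[0, 0, 0], [0, 0, 0.006], -1], [[0, 0, 0], [0, 0, 0.012], -1], [[0, 0, 0], [0, 0, 0.018], -1], [[0, 0, 0], [0, 0, 0.018], -1], [[0, 0, 0], [0, 0, 0.018], -1]])

```text
clock: 21.38
tcp_pos: [0.6214, 0.0226, 0.1051]
orientation: [2.045, 2.384, 0.001]
ft_force: [-0.5, -0.6, -2.5]
finger_gap: 0.721
finger_force: 35.0
```

Emit:
step_arm(plan=[[[0, 0, 0], [0, 0, 0.005], -1], [[0, 0, 0], [0, 0, 0.01], -1], [[0, 0, 0], [0, 0, 0.01], -1]])

```text
clock: 21.63
tcp_pos: [0.6211, 0.0226, 0.1035]
orientation: [2.045, 2.385, 0.0]
ft_force: [0.4, 0.5, -3.5]
finger_gap: 0.726
finger_force: 35.0
```

Emit:
step_arm(plan=[[[0, 0, 0], [0, 0, 0.007], -1], [[0, 0, 0], [0, 0, 0.014], -1], [[0, 0, 0], [0, 0, 0.02], -1], [[0, 0, 0], [0, 0, 0.02], -1]])

```text
clock: 21.97
tcp_pos: [0.6209, 0.0226, 0.1008]
orientation: [-2.045, -2.385, 0.0]
ft_force: [-0.1, 0.5, -3.0]
finger_gap: 0.723
finger_force: 35.0
```

Emit:
step_arm(plan=[[[0, 0, 0], [0, 0, 0.004], -1], [[0, 0, 0], [0, 0, 0.008], -1], [[0, 0, 0], [0, 0, 0.008], -1]])

```text
clock: 22.22
tcp_pos: [0.621, 0.0226, 0.1]
orientation: [-2.045, -2.385, 0.0]
ft_force: [0.6, 0.6, -3.6]
finger_gap: 0.725
finger_force: 35.0
```

Emit:
step_arm(plan=[[[0, 0, 0], [0, 0, 0.004], -1], [[0, 0, 0], [0, 0, 0.008], -1], [[0, 0, 0], [0, 0, 0.008], -1]])

```text
clock: 22.47
tcp_pos: [0.6211, 0.0227, 0.0998]
orientation: [2.045, 2.384, -0.0]
ft_force: [-1.4, -0.3, 4.2]
finger_gap: 0.726
finger_force: 35.0
```

Emit:
step_arm(plan=[[[0, 0, 0], [0, 0, 0.003], -1], [[0, 0, 0], [0, 0, 0.003], -1]])

```text
clock: 22.63
tcp_pos: [0.6211, 0.0226, 0.0998]
orientation: [2.045, 2.384, -0.0]
ft_force: [-4.2, -0.3, 8.5]
finger_gap: 0.727
finger_force: 35.0
```

The jar is in contact with the mat. Release, rise, and go to the tub.

Emit:
step_arm(plan=[[[0, 0, 0], [0, 0, -0.005], 1], [[0, 0, 0], [0, 0, -0.005], 1], [[0, 0, 0], [0, 0, -0.005], 1], [[0, 0, 0], [0, 0, -0.005], 1], [[0, 0, 0], [0, 0, -0.005], 1]])

```text
clock: 23.05
tcp_pos: [0.6212, 0.0226, 0.0993]
orientation: [2.045, 2.385, 0.0]
ft_force: [0.7, -1.0, -0.5]
finger_gap: 0.995
finger_force: 0.0
```

Emit:
step_arm(plan=[[[0, 0, 0], [0, 0, 0], 1], [[0, 0, 0], [0, 0, -0.1], 1], [[0, 0, 0], [0, 0, -0.4], 1], [[0, 0, 0], [0, 0, -0.7], 1], [[0, 0, 0], [0, 0, -0.9], 1]])

```text
clock: 23.47
tcp_pos: [0.622, 0.0233, 0.2114]
orientation: [2.043, 2.384, 0.004]
ft_force: [0.5, -0.3, 0.5]
finger_gap: 0.999
finger_force: 0.0
```

```bash
python3 m.py .47,-.02,.21 .4345,-.2175,.15 .4345,-.2175,.036
```

```text
at [0.622  0.0233 0.2114] t 23.47 q [ 0.33  0.49 -0.64  1.68  0.32  1.08 -0.25] F [ 0.5 -0.3  0.5] gap 0.999
.47,-.02,.21 [0.003, -0.0, 0.01] [-0.125, -1.0, 0.006] rows 3
.47,-.02,.21 [0.001, -0.0, 0.003] [-0.04, -0.307, 0.002] rows 1
.4345,-.2175,.15 [0.0, -0.0, 0.0] [-1.0, -0.332, 0.315] rows 4
.4345,-.2175,.15 [0.0, -0.0, 0.0] [-0.587, -0.196, 0.184] rows 2
.4345,-.2175,.036 [0.0, -0.0, 0.0] [-0.0, 0.0, 0.95] rows 3
```

Emit:
step_arm(plan=[[[0, 0, 0.01], [-0.12, -1, 0], 1], [[0, 0, 0.01], [-0.12, -1, 0], 1], [[0, 0, 0.01], [-0.12, -1, 0], 1], [[0, 0, 0.01], [-0.12, -1, 0], 1], [[0, 0, 0.01], [-0.12, -1, 0], 1]])

```text
clock: 23.88
tcp_pos: [0.5032, -0.0109, 0.2082]
orientation: [2.055, 2.374, -0.002]
ft_force: [0.1, 0.2, 0.1]
finger_gap: 0.997
finger_force: 0.0
```

Emit:
step_arm(plan=[[[0, 0, 0], [-0.9, -0.5, 0.3], 1], [[0, 0, 0], [-0.9, -0.5, 0.3], 1], [[0, 0, 0], [-0.9, -0.5, 0.3], 1], [[0, 0, 0], [-0.9, -0.5, 0.3], 1], [[0, 0, 0], [-0.9, -0.5, 0.3], 1]])

```text
clock: 24.3
tcp_pos: [0.4611, -0.1278, 0.1711]
orientation: [-2.06, -2.371, 0.0]
ft_force: [0.5, 0.8, -0.3]
finger_gap: 1.003
finger_force: 0.0
```

```bash
python3 m.py .4345,-.2175,.15
```

```text
at [ 0.4611 -0.1278  0.1711] t 24.3 q [ 0.68  0.29 -0.63  2.04  0.22  0.87  0.07] F [ 0.5  0.8 -0.3] gap 1.003
.4345,-.2175,.15 [-0.001, -0.0, -0.004] [-0.709, -0.324, 0.176] rows 3
```

Emit:
step_arm(plan=[[[0, 0, 0], [-0.71, -0.32, 0.18], 1], [[0, 0, 0], [-0.71, -0.32, 0.18], 1], [[0, 0, 0], [-0.71, -0.32, 0.18], 1], [[0, 0, 0], [-0.71, -0.32, 0.18], 1], [[0, 0, 0], [-0.71, -0.32, 0.18], 1]])

```text
clock: 24.72
tcp_pos: [0.437, -0.2144, 0.1503]
orientation: [2.054, 2.376, 0.003]
ft_force: [-0.7, 0.9, -0.1]
finger_gap: 0.996
finger_force: 0.0
```

```bash
python3 m.py .4345,-.2175,.036;  python3 - <<'E'
from h import *
cv2.imwrite("pics/p5.png",cv2.resize(snapshot("scene")[80:300,200:470,::-1],None,fx=2,fy=2))
E
```

```text
at [ 0.437  -0.2144  0.1503] t 24.72 q [ 0.82  0.33 -0.58  2.05  0.24  0.83  0.25] F [-0.7  0.9 -0.1] gap 0.996
.4345,-.2175,.036 [0.002, -0.001, 0.003] [-0.023, -0.026, 0.952] rows 3
```

View pics/p5.png

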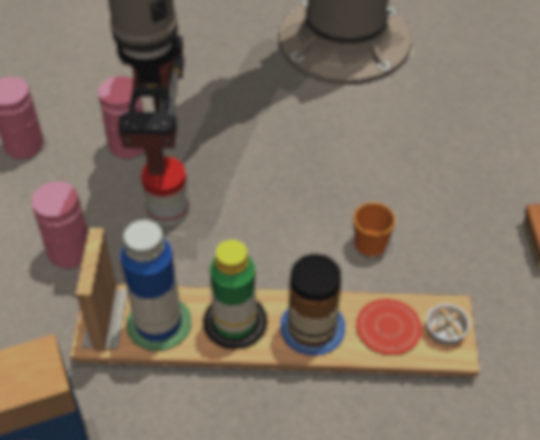

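The amber jar is centred on the blue mat. Descending onto the tub.

Emit:
step_arm(plan=[[[0, 0, 0], [-0.02, -0.025, 0.1], 1], [[0, 0, 0], [-0.02, -0.025, 0.3], 1], [[0, 0, 0], [-0.02, -0.025, 0.5], 1], [[0, 0, 0], [-0.02, -0.025, 0.7], 1], [[0, 0, 0], [-0.02, -0.025, 0.88], 1]])

```text
clock: 25.18
tcp_pos: [0.4345, -0.2157, 0.0438]
orientation: [2.05, 2.38, 0.003]
ft_force: [0.5, 0.7, -0.8]
finger_gap: 0.998
finger_force: 0.0
```

Emit:
step_arm(plan=[[[0, 0, 0], [0, 0, 0.07], 1], [[0, 0, 0], [0, 0, 0.07], 1], [[0, 0, 0], [0, 0, 0.07], 1]])

```text
clock: 25.43
tcp_pos: [0.4338, -0.2169, 0.0364]
orientation: [2.052, 2.379, 0.001]
ft_force: [-0.4, -0.2, -0.6]
finger_gap: 1.002
finger_force: 0.0
```

```bash
python3 m.py .4345,-.2175,.036
```

```text
at [ 0.4338 -0.2169  0.0364] t 25.43 q [ 0.72  0.51 -0.47  2.12  0.41  0.59  0.11] F [-0.4 -0.2 -0.6] gap 1.002
.4345,-.2175,.036 [0.001, -0.0, 0.005] [-0.006, 0.005, 0.003] rows 1
```

Emit:
step_arm(plan=[[[0, 0, 0], [0, 0, 0], -1], [[0, 0, 0], [0, 0, 0], -1], [[0, 0, 0], [0, 0, 0], -1], [[0, 0, 0], [0, 0, 0], -1], [[0, 0, 0], [0, 0, 0], -1]], grip_force=20)

```text
clock: 25.85
tcp_pos: [0.4334, -0.2185, 0.0366]
orientation: [2.054, 2.375, 0.001]
ft_force: [-0.2, 1.0, 4.4]
finger_gap: 0.728
finger_force: 20.0
```

Emit:
step_arm(plan=[[[0, 0, 0], [0, 0, 0], -1], [[0, 0, 0], [0, 0, 0], -1], [[0, 0, 0], [0, 0, 0], -1]])

```text
clock: 26.1
tcp_pos: [0.4334, -0.2184, 0.0365]
orientation: [2.054, 2.375, 0.001]
ft_force: [0.3, -0.2, 6.6]
finger_gap: 0.726
finger_force: 20.0
```

Emit:
step_arm(plan=[[[0, 0, 0], [0, 0, -0.06], -1], [[0, 0, 0], [0, 0, -0.25], -1], [[0, 0, 0], [0, 0, -0.5], -1], [[0, 0, 0], [0, 0, -0.75], -1], [[0, 0, 0], [0, 0, -1], -1]], grip_force=25)

```text
clock: 26.52
tcp_pos: [0.4316, -0.2177, 0.1569]
orientation: [-2.053, -2.375, 0.0]
ft_force: [0.1, -0.0, -1.5]
finger_gap: 0.719
finger_force: 25.0
```

```bash
python3 m.py .45,.12,.157 .604,.1195,.13
```

```text
at [ 0.4316 -0.2177  0.1569] t 26.52 q [ 0.84  0.32 -0.59  2.05  0.23  0.84  0.26] F [ 0.1 -0.  -1.5] gap 0.719
.45,.12,.157 [-0.001, -0.001, 0.001] [1.0, 0.202, 0.001] rows 3
.45,.12,.157 [-0.0, -0.0, 0.001] [1.0, 0.202, 0.0] rows 3
.45,.12,.157 [-0.001, -0.001, 0.001] [0.762, 0.153, 0.0] rows 3
.604,.1195,.13 [0.0, 0.0, -0.0] [-0.147, 1.0, 0.177] rows 3
.604,.1195,.13 [0.0, 0.0, -0.0] [-0.039, 0.27, 0.048] rows 1
```

Emit:
step_arm(plan=[[[0, 0, 0], [0.1, 0.02, 0], -1], [[0, 0, 0], [0.3, 0.06, 0], -1], [[0, 0, 0], [0.53, 0.11, 0], -1], [[0, 0, 0], [0.76, 0.15, 0], -1], [[0, 0, 0], [1, 0.2, 0], -1]])

```text
clock: 26.93
tcp_pos: [0.4378, -0.0947, 0.1552]
orientation: [-2.055, -2.375, 0.002]
ft_force: [0.6, 0.4, -1.8]
finger_gap: 0.723
finger_force: 25.0
```

Emit:
step_arm(plan=[[[0, 0, 0], [0.2, 0.04, 0], -1], [[0, 0, 0], [0.4, 0.08, 0], -1], [[0, 0, 0], [0.6, 0.12, 0], -1], [[0, 0, 0], [0.8, 0.16, 0], -1], [[0, 0, 0], [1, 0.2, 0], -1]])

```text
clock: 27.35
tcp_pos: [0.4442, 0.0276, 0.1552]
orientation: [-2.054, -2.376, 0.002]
ft_force: [1.0, -0.3, -1.6]
finger_gap: 0.721
finger_force: 25.0
```

Emit:
step_arm(plan=[[[0, 0, 0], [0.2, 0.04, 0], -1], [[0, 0, 0], [0.4, 0.08, 0], -1], [[0, 0, 0], [0.58, 0.12, 0], -1], [[0, 0, 0], [0.72, 0.14, 0], -1], [[0, 0, 0], [0.76, 0.15, 0], -1]])

```text
clock: 27.77
tcp_pos: [0.4489, 0.1223, 0.1555]
orientation: [-2.049, -2.38, -0.001]
ft_force: [0.9, 1.0, -1.8]
finger_gap: 0.723
finger_force: 25.0
```

```bash
python3 m.py .604,.1195,.13
```

```text
at [0.4489 0.1223 0.1555] t 27.77 q [ 0.24  0.32 -0.74  2.08  0.29  0.84 -0.52] F [ 0.9  1.  -1.8] gap 0.723
.604,.1195,.13 [-0.001, -0.001, 0.006] [-0.169, 1.0, 0.166] rows 3
.604,.1195,.13 [0.0, -0.001, 0.002] [-0.045, 0.275, 0.045] rows 1
```

Emit:
step_arm(plan=[[[0, 0, 0], [-0.02, 0.12, 0.02], -1], [[0, 0, 0], [-0.06, 0.34, 0.06], -1], [[0, 0, 0], [-0.1, 0.57, 0.1], -1], [[0, 0, 0], [-0.14, 0.8, 0.14], -1], [[0, 0, 0], [-0.17, 1, 0.17], -1]])

```text
clock: 28.18
tcp_pos: [0.5726, 0.1145, 0.1341]
orientation: [-2.056, -2.375, 0.003]
ft_force: [-0.4, 0.3, -0.9]
finger_gap: 0.726
finger_force: 25.0
```

Emit:
step_arm(plan=[[[0, 0, 0], [-0.02, 0.14, 0.03], -1], [[0, 0, 0], [-0.04, 0.23, 0.045], -1], [[0, 0, 0], [-0.045, 0.275, 0.045], -1], [[0, 0, 0], [-0.045, 0.275, 0.045], -1]])

```text
clock: 28.52
tcp_pos: [0.6052, 0.1151, 0.1295]
orientation: [-2.055, -2.375, 0.001]
ft_force: [0.0, -1.0, -0.9]
finger_gap: 0.726
finger_force: 25.0
```

```bash
python3 m.py .604,.1195,.0695
```

```text
at [0.6052 0.1151 0.1295] t 28.52 q [ 0.18  0.58 -0.64  1.76  0.41  0.94 -0.48] F [ 0.  -1.  -0.9] gap 0.726
.604,.1195,.0695 [-0.001, 0.0, 0.002] [0.038, -0.004, 0.5] rows 2
```

Emit:
step_arm(plan=[[[0, 0, 0], [0.02, 0, 0.07], -1], [[0, 0, 0], [0.04, 0, 0.19], -1], [[0, 0, 0], [0.04, 0, 0.31], -1], [[0, 0, 0], [0.04, 0, 0.41], -1], [[0, 0, 0], [0.04, 0, 0.45], -1]])

```text
clock: 28.93
tcp_pos: [0.6024, 0.1199, 0.073]
orientation: [-2.052, -2.376, 0.006]
ft_force: [-0.7, 0.1, -1.5]
finger_gap: 0.722
finger_force: 25.0
```

Emit:
step_arm(plan=[[[0, 0, 0], [0, 0, 0.006], -1], [[0, 0, 0], [0, 0, 0.012], -1], [[0, 0, 0], [0, 0, 0.018], -1], [[0, 0, 0], [0, 0, 0.018], -1], [[0, 0, 0], [0, 0, 0.018], -1]])

```text
clock: 29.35
tcp_pos: [0.6049, 0.1206, 0.0744]
orientation: [2.054, 2.376, 0.001]
ft_force: [-0.4, -0.5, -1.7]
finger_gap: 0.725
finger_force: 25.0
```

Emit:
step_arm(plan=[[[0, 0, 0], [0, 0, 0.005], -1], [[0, 0, 0], [0, 0, 0.01], -1], [[0, 0, 0], [0, 0, 0.01], -1]])

```text
clock: 29.6
tcp_pos: [0.6045, 0.1204, 0.0727]
orientation: [2.055, 2.376, 0.0]
ft_force: [0.4, -0.4, -1.2]
finger_gap: 0.719
finger_force: 25.0
```

Emit:
step_arm(plan=[[[0, 0, 0], [-0.005, 0, 0.007], -1], [[0, 0, 0], [-0.005, 0, 0.014], -1], [[0, 0, 0], [-0.005, 0, 0.018], -1], [[0, 0, 0], [-0.005, 0, 0.018], -1]])

```text
clock: 29.93
tcp_pos: [0.6044, 0.1199, 0.0703]
orientation: [-2.054, -2.377, 0.0]
ft_force: [0.5, -0.6, -2.1]
finger_gap: 0.723
finger_force: 25.0
```

Emit:
step_arm(plan=[[[0, 0, 0], [0, 0, 0.004], -1], [[0, 0, 0], [0, 0, 0.008], -1], [[0, 0, 0], [0, 0, 0.008], -1]])

```text
clock: 30.18
tcp_pos: [0.6046, 0.12, 0.0696]
orientation: [2.054, 2.377, 0.0]
ft_force: [-0.3, -0.3, 0.9]
finger_gap: 0.721
finger_force: 25.0
```

In contact. Release, rise and move clear.

Emit:
step_arm(plan=[[[0, 0, 0], [0, 0, 0.002], 1], [[0, 0, 0], [0, 0, 0.002], 1], [[0, 0, 0], [0, 0, 0.002], 1], [[0, 0, 0], [0, 0, 0.002], 1], [[0, 0, 0], [0, 0, 0.002], 1]])

```text
clock: 30.6
tcp_pos: [0.6046, 0.1199, 0.0693]
orientation: [2.054, 2.377, 0.0]
ft_force: [-0.3, -0.6, 0.3]
finger_gap: 1.002
finger_force: 0.0
```

Emit:
step_arm(plan=[[[0, 0, 0], [0, 0, 0], 1], [[0, 0, 0], [0, 0, -0.1], 1], [[0, 0, 0], [0, 0, -0.4], 1], [[0, 0, 0], [0, 0, -0.7], 1], [[0, 0, 0], [0, 0, -1], 1]])

```text
clock: 31.02
tcp_pos: [0.6041, 0.1201, 0.1913]
orientation: [-2.053, -2.377, 0.0]
ft_force: [0.7, 0.3, -0.3]
finger_gap: 1.002
finger_force: 0.0
```

Emit:
step_arm(plan=[[[0, 0, 0], [0.4, -0.3, -0.6], 1], [[0, 0, 0], [0.8, -0.6, -0.6], 1], [[0, 0, 0], [1, -1, -0.6], 1], [[0, 0, 0], [1, -1, -0.6], 1], [[0, 0, 0], [1, -1, -0.6], 1]])

```text
clock: 31.43
tcp_pos: [0.4649, 0.2245, 0.2635]
orientation: [2.049, 2.381, 0.003]
ft_force: [0.3, -1.0, -1.0]
finger_gap: 0.997
finger_force: 0.0
```

Emit:
step_arm(plan=[[[0, 0, 0], [0, 0, 0], 1], [[0, 0, 0], [0, 0, 0], 1]])

```text
clock: 31.6
tcp_pos: [0.4677, 0.2223, 0.2627]
orientation: [2.05, 2.378, 0.002]
ft_force: [0.0, -0.4, 0.8]
finger_gap: 0.998
finger_force: 0.0
```

Run:
```python
from h import *
i=snapshot("scene");t=snapshot("top")
cv2.imwrite("pics/t9.png",t[:,:,::-1])
c=cv2.resize(i[110:300,200:470,::-1],None,fx=2,fy=2); d=cv2.resize(t[110:260,190:440,::-1],(540,324))
d=cv2.resize(d,(540,220)) if 0 else d[:200]
cv2.imwrite("pics/p6.png",np.vstack([c,d]))
c0,_,_=blob(cv2.imread("pics/top0.png")[:,:,::-1].copy(),263,215,(5,120,60),(18,255,255));c1,_,_=blob(t,263,215,(5,120,60),(18,255,255));print("cup",c0,c1)
```

```text
cup [262.5981 214.5145] [262.888  214.4645]
```

View pics/p6.png

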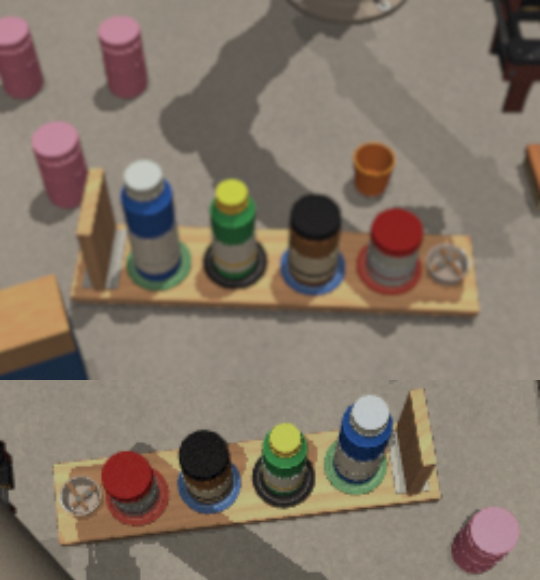

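All four containers stand upright and centred on their mats in the right order. The cup has not moved (0.3 px), and the arm is clear. Handing in.

```bash
python3 -c "
from cell import *
print(hand_in())"
```

```text
the job is handed in; nothing more can be done
None
```

I handed the job in at about 32 s: from the end panel the row is blue bottle, green bottle, amber jar and white tub, each upright and centred on its mat in the last pictures, and the dosing cup is where it was; the hand-in returned no verdict.

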